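# Shear the top notebook onto the display step

## Robot

A 6-joint arm with a two-finger parallel gripper is mounted at the origin on the work surface. World frame = base frame: x ahead of the robot, y to its left, z up, the work surface at z = 0. Lengths are in m, angles in rad, forces in N, time in s.
With the tool pointing down it reaches from about 0.25 to 0.8 m from the base axis. Payload 8.5 kg.
Tool frame: the origin (TCP) lies at the very end of the fingers, on their centre line; the grasp point (between the pads) lies 19 mm behind it; x points along the fingers, y is the direction in which the jaws open and shut, and the axes are right-handed (so a half turn about x gives the same grasp; the last joint's range is limited). The gripper opens to 85 mm and grips with 20 to 120 N. Pads are 22 mm wide; open, the fingers measure 114 mm over their backs; the gripper's body (76 mm by 85 mm) begins 54 mm behind the grasp point. The pads swing forward as they close: fully open they stand 13 mm farther back than shut.
Start: joints at [-1.13, 0.238, -0.013, 1.319, 0, 1.571], TCP at [0.224, -0.475, 0.231] pointing down, gripper open.
Joint ranges: [-2.66, 2.66], [-1.03, 1.9], [-1.14, 1.46], [-1.82, 2.27], [-1.45, 1.34], [-3.14, 3.14]. Speed limits (rad/s): [2.22, 2.22, 2.79, 3.14, 3.14, 3.14].

## Interface

Orientations are given as a unit quaternion [w, x, y, z].
In Python, from bench import env gives the robot as it stands. The module is installed in compiled form; this text tells all that it offers.
- The arm moves only by the tool servo_tool, never from a script. Its argument "steps" is a list of rows, each an object with "offset": the shift along the tool's x, y, z in cm, a list of three; "delta_rot": the turn, a rotation vector about the tool's x, y, z in rad, a list of three. In form: [{"offset": [x, y, z], "delta_rot": [ax, ay, az]}, ...]. A call has 1 to 12 rows; each row is the pose to reach, as a shift and turn from the pose commanded when the call began, along the tool's axes at that moment; what a row does not reach only later rows make up. A row lasts 1/12 s, in which the tool goes at most 41.7 mm and 7.16 degrees, less where a joint would pass 70% of its speed; a pose out of reach is approached as far as the arm can. A call with a gripper value outside its range is refused whole. "fingers" is the closure in counts, from 0 (fully open) to 255 (shut), set as the call begins (left out, the last holds). The fingers move at their own pace and stop on an object; the grip force is fixed at half the most. Time passes only in rows, so rows that repeat a pose let the fingers close. It gives the time, the measured TCP pose, the force and the opening at its end, in the units of the state.
- env.state(): the state, without advancing time (a new reading comes with each control period).
- env.read_camera(name): name is "scene" or "top" or "wrist"; returns the picture (384x512x3 uint8, red, green, blue); there is no depth.
- env.camera_params(name): a dict with "K" (3x3 intrinsics, pixels), "k1" (the pictures are not rectified: a ray, as slopes to the right and down, at radius r is drawn at 1 + k1 r^2 times it, then the intrinsics apply), "R" (3x3) and "t" (3): a world point X has camera coordinates R X + t. Camera axes: x right, y down, z forward; pixel columns grow to the right and rows downward; lengths in m; the calibration is good to about 2 mm. A picture is of the moment at which its call begins: read the wrist's pose just before it. camera_params takes no time and is no camera call; for the wrist camera it gives the pose at the moment of the call.
- env.close_job(): hands the job in, once; it reports no verdict.
The state is a dict: "time_s": time; "joint_pos": joint angles; "joint_velocities": joint speeds; "joint_torque": joint torques, N m; "ee_pos": TCP position; "orientation": TCP orientation; "force": force on the tool from outside, world axes, zero at the start; "torque": the same for the moment, N m; "opening": finger opening in m.
Only numpy, scipy, OpenCV 4.12 (cv2) and the standard library are available. Lean on these libraries where they do the work, as an engineer would, in place of code of your own. Each camera call takes 0.05 s, during which the arm holds its last target. There are 200 camera calls.

## Task

Slide the top notebook sideways off the stack, without lifting it, onto the wooden display step and on until it presses gently (about 5 N) and squarely against the buffer plate of the end stop. Then nudge it along the plate until it presses just as gently against the aluminium side rail too, so that it lies flat and square in the corner, and let go. Push with light force only, and leave the other three notebooks and everything else on the table where they are.

Things in the scene. Friction and masses are not known exactly. Their poses are not given: they have to be found in the camera images.
- step: Fixed wooden display step, 46 mm high. Origin at table height, z up; the block spans x -105 to +135 mm, y -111 to +65 mm. The stack stands on the table beside its +y side, about 12 mm away; the top notebook travels along the step's -y to the end stop, then along its +x to the side rail. Place and yaw differ each time.
- stop: End stop fixed on the step: steel block 150 x 18 x 26 mm high, axes as the step's. Origin: bottom middle of its face towards the stack, at x 0, y -87, z 46 mm of the step. A steel buffer plate (120 wide, 20 high) on two screws stands before it, its face 9 to 37 mm in front (+y) of the block's face, set differently each time, not reported: to be seen or felt. It does not give way.
- rail: Low aluminium side rail fixed on the step, 12 x 140 mm, 18 mm high, long side along the step's y. Origin at the middle of its underside, at x 86, y -6, z 46 mm of the step; its face towards the notebook is at x = +80 mm of the step.
- top: Top notebook of the stack: hard cover, rigid, 148 (own x) x 105 (own y) x 16 mm, 0.13 to 0.27 kg, too wide to grip from above. Origin: centre of its underside. At first it lies on three others, underside 48 mm above the table (2 mm above the step's top), its x within about 8 degrees of the step's x. It slides under a push of 0.6 to 2 N on its edge.
- book1: Bottom notebook of the stack, on the table, same size as the top one, origin at the centre of its underside. Must stay.
- book2: Second notebook from the bottom, same size and origin. Must stay.
- book3: Third notebook from the bottom, directly under the top one, same size and origin. Must stay.
- pencup: Bystander: black pen cup with pens, 72 mm wide, 135 mm high with its pens, beyond the stack (on its +x side). Origin at the centre of its underside.
- sharpener: Bystander: grey pencil sharpener 26 x 50 x 30 mm high, on the step beyond the side rail. Origin at the centre of its underside.
- tape: Bystander: roll of clear tape lying flat, 84 mm wide, 20 mm high, on the table beyond the step's -y end. Origin at the centre of its underside.
- stapler: Bystander: black stapler 130 x 34 x 45 mm high on the table. Origin at the centre of its underside.
- erasers: Bystander: white eraser pack 75 x 50 x 22 mm on the table. Origin at the centre of its underside.
- notes: Bystander: block of sticky notes 76 x 76 x 30 mm on the table. Origin at the centre of its underside.
- gluejar: Bystander: glue jar, 56 mm wide, 75 mm high, on the table. Origin at the centre of its underside.

How it is judged:
By the outcome, as a careful person would: the job done as asked, in the order asked, and still so for the second after the job is handed in, with the robot touching nothing.
It also fails if it takes over 72 s, if anything falls off the work surface, if the arm or the gripper's body presses on something with over 40 N, if the wrist force passes 120 N, or if a joint passes its speed limit or range.

## Working session

There is one attempt and no reset: what is moved stays moved. The work goes in short steps, Python scripts to look and compute and a tool call to move; the robot and the scene stay as the last step left them, time stands still between calls to the robot, and variables do not carry over. Pictures are saved under pics/ and viewed, about 8 in all and at most 12, crops included, and the job is handed in when it is done.

Besides the shell and the picture viewer there is one more tool, called by a JSON object that holds its "api" and its "payload". servo_tool: Moves the arm, as the interface text tells. Its arguments: {"type":"object","properties":{"steps":{"type":"array"},"fingers":{"type":"number"}},"required":["steps"]}

```bash
mkdir -p pics; cat > h.py <<'E'
import numpy as np,cv2
from bench import env
def ray(name,uv,z,P=None):
    P=P or env.camera_params(name);K=np.array(P["K"]);R=np.array(P["R"]);t=np.array(P["t"])
    uv=np.atleast_2d(np.array(uv,float));d=(uv-K[:2,2])/[K[0,0],K[1,1]]
    u=d.copy()
    for _ in range(20): u=d/(1+P["k1"]*(u**2).sum(1,keepdims=True))
    w=np.c_[u,np.ones(len(u))]@R;c=-R.T@t
    return c+w*((z-c[2])/w[:,2])[:,None]
def proj(name,X,P=None):
    P=P or env.camera_params(name);c=np.atleast_2d(X)@np.array(P["R"]).T+np.array(P["t"])
    u=c[:,:2]/c[:,2:];u=u*(1+P["k1"]*(u**2).sum(1,keepdims=True));K=np.array(P["K"])
    return u*[K[0,0],K[1,1]]+K[:2,2]
def save(n,im,s=1.5): cv2.imwrite(f"pics/{n}.png",cv2.resize(im[:,:,::-1],None,fx=s,fy=s,interpolation=cv2.INTER_CUBIC))
E
python3 - <<'E'
from h import *
print(env.state())
for n in("top","scene"):
    im=env.read_camera(n);np.save(f"pics/{n}0.npy",im);save(n+"0",im);p=env.camera_params(n);print(n,p)
E
```

```text
{'time_s': 0.0, 'joint_pos': array([-1.13001227e+00,  2.38764448e-01, -1.42121333e-02,  1.31919580e+00,
       -1.15700382e-05,  1.57079497e+00]), 'joint_velocities': array([ 1.50592701e-03,  9.68907262e-04,  2.73280171e-04, -6.82402790e-04,
       -8.80554211e-05,  9.01610598e-04]), 'joint_torque': array([ 2.58818043e-03, -5.38780761e+01,  3.46435940e+01,  1.87126180e-02,
        1.02939287e-04,  6.37833168e-06]), 'ee_pos': array([ 0.22381981, -0.47446548,  0.23070259]), 'orientation': array([-0.15410875, -0.68989254, -0.15505644,  0.69011323]), 'force': array([ 0.75108257, -0.78953852, -0.2782971 ]), 'torque': array([-0.02885999, -0.0315497 ,  0.01568374]), 'opening': 0.08521323962976758}
top {'K': array([[355.13739934,   0.        , 255.53058807],
       [  0.        , 355.13739934, 185.53490691],
       [  0.        ,   0.        ,   1.        ]]), 'k1': -0.10582373299243865, 'R': array([[-0.01645193, -0.99964459, -0.02097693],
       [-0.98213499,  0.02008998, -0.18710224],
       [ 0.18745716,  0.01752398, -0.98211645]]), 't': array([-0.01203008,  0.62797875,  0.88112599])}
scene {'K': array([[478.15185608,   0.        , 256.21050528],
       [  0.        , 478.15185608, 192.88640304],
       [  0.        ,   0.        ,   1.        ]]), 'k1': 0.0393257325740357, 'R': array([[-0.78414297,  0.62048616, -0.01080398],
       [ 0.41142702,  0.50675217, -0.75758171],
       [-0.46459402, -0.59849742, -0.65265092]]), 't': array([ 0.51073157, -0.20554906,  1.57539513])}
```

View pics/top0.png

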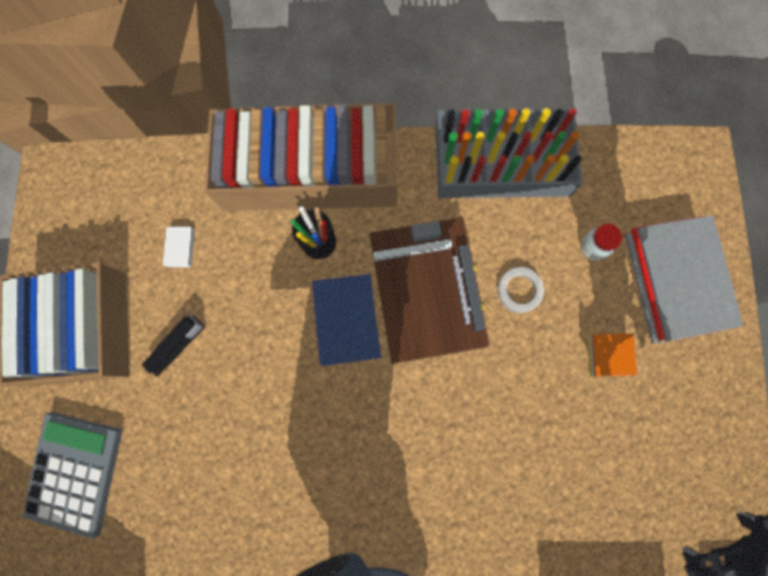

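View pics/scene0.png

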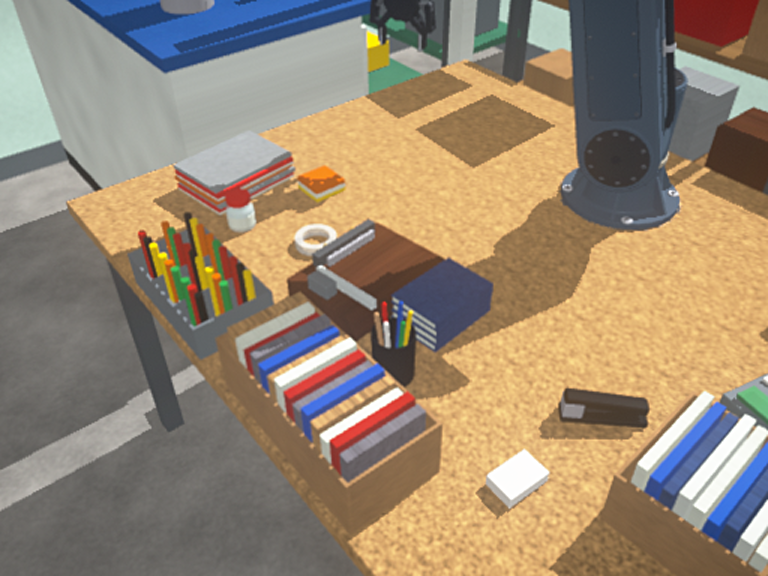

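The top view shows the navy stack (≈345,320 of 768), the step with its end stop on the right (≈470,290), the rail at the top (≈415,250), and the pen cup beyond. Now I'll measure the notebook and the step.

```bash
cat > meas.py <<'E'
from h import *
def book(im,name="top",z=.064,lo=(105,90,25),hi=(130,255,160)):
    hsv=cv2.cvtColor(im,cv2.COLOR_RGB2HSV);m=cv2.inRange(hsv,lo,hi)
    m=cv2.morphologyEx(m,cv2.MORPH_OPEN,np.ones((3,3)))
    n,l,s,c=cv2.connectedComponentsWithStats(m)
    return l,s,c
def rect(pts):
    (c,wh,a)=cv2.minAreaRect((pts[:,:2]*1000).astype(np.float32));return c,wh,a
E
python3 - <<'E'
from meas import *
im=np.load("pics/top0.npy");l,s,c=book(im)
i=l[213,230];print("book comp",i,s[i],im[213,230])
cn=max(cv2.findContours((l==i).astype(np.uint8),0,cv2.CHAIN_APPROX_NONE)[0],key=cv2.contourArea)[:,0]
W=ray("top",cn,.064);print("book rect mm",rect(W))
# step: dark brown
h=cv2.cvtColor(im,cv2.COLOR_RGB2HSV);print("wood",im[205,285],h[205,285],"table",h[260,200],"shadow",h[280,230])
m=((im[:,:,0]<125)&(h[:,:,0]<15)&(h[:,:,1]>80)).astype(np.uint8);m[:, :240]=0;m[:,330:]=0;m[:140]=0;m[250:]=0
m=cv2.morphologyEx(m,cv2.MORPH_OPEN,np.ones((3,3)))
o=np.hstack([im[130:260,190:350],cv2.merge([m*255]*3)[130:260,190:350]]);save("seg",o,2.4)
q=[[249.5,156],[306,146],[325,230],[262,240],[250,174],[300,165],[302.7,166],[313,163],[323,217],[312.5,219]]
print((ray("top",q,.046)*1000).round(1))
E
```

```text
book comp 5 [ 210  184   43   59 2078] [44 57 82]
book rect mm ((557.0654296875, 44.073814392089844), (143.82969665527344, 100.26011657714844), 6.471185207366943)
wood [96 61 44] [ 10 138  96] table [ 17 111 117] shadow [ 17 119 111]
[[ 712.6   -8.2   46. ]
 [ 737.8 -163.7   46. ]
 [ 507.5 -203.9   46. ]
 [ 484.9  -37.9   46. ]
 [ 662.2   -8.9   46. ]
 [ 684.4 -145.    46. ]
 [ 681.5 -152.2   46. ]
 [ 689.3 -180.6   46. ]
 [ 541.9 -200.3   46. ]
 [ 537.2 -172.2   46. ]]
```

View pics/seg.png

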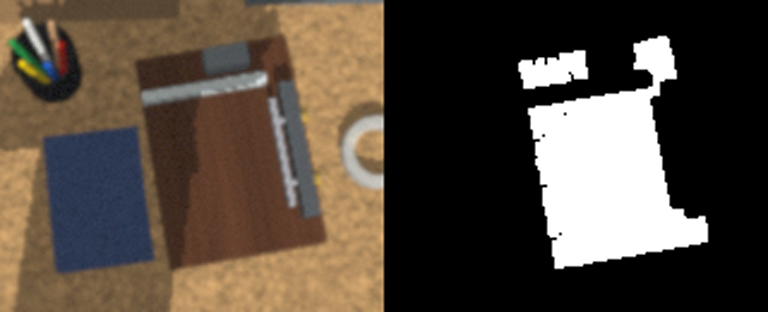

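The crop shows the book clearly skewed a few degrees to the step, and the wood mask gives clean step edges. I'll fit lines to them.

```bash
python3 - <<'E'
from meas import *
im=np.load("pics/top0.npy");h=cv2.cvtColor(im,cv2.COLOR_RGB2HSV)
m=((im[:,:,0]<125)&(h[:,:,0]<15)&(h[:,:,1]>80)).astype(np.uint8);m[:, :240]=0;m[:,330:]=0;m[:140]=0;m[250:]=0
m=cv2.morphologyEx(m,cv2.MORPH_OPEN,np.ones((3,3)))
def fit(px,z):
    W=ray("top",px,z)[:,:2]*1000
    vx,vy,x,y=cv2.fitLine(W.astype(np.float32),cv2.DIST_HUBER,0,.01,.01).ravel();return np.degrees(np.arctan2(vy,vx)),x.round(1),y.round(1)
py=[[np.flatnonzero(m[r])[0]-.5,r] for r in range(176,236)]
print("+y edge",fit(py,.046))
fx=[[c,np.flatnonzero(m[:,c])[-1]+.5] for c in range(266,322)]
print("-x edge",fit(fx,.046))
rr=[[c,np.flatnonzero(m[165:,c])[0]+164.5] for c in range(258,296)]
print("rail lower edge",fit(rr,.046))
mm=m[180:210];pl=[[np.flatnonzero(m[r])[-1]+.5,r] for r in range(172,214)]
print("plate bottom edge",fit(pl,.046), fit(pl,.066))
# pencup rim, top face book corners
d=(im.max(2)<50).astype(np.uint8);n,l,s,c=cv2.connectedComponentsWithStats(d)
for i in range(1,n):
    if s[i][4]>60: print(s[i],(ray("top",c[i],.05)*1000).round())
l,s,c=book(im);k=(l==l[213,230])
for a,b in((190,236),):
    L=[[np.flatnonzero(k[r])[0]-.5,r] for r in range(a,b)];Rr=[[np.flatnonzero(k[r])[-1]+.5,r] for r in range(a,b)]
T=[[c_,np.flatnonzero(k[:,c_])[0]-.5] for c_ in range(214,246)];B=[[c_,np.flatnonzero(k[:,c_])[-1]+.5] for c_ in range(216,250)]
for n_,q in zip("+y -y +x -x".split(),(L,Rr,T,B)):print("book",n_,fit(q,.064))
E
```

```text
+y edge (np.float32(8.498345), np.float32(577.8), np.float32(-20.1))
-x edge (np.float32(-81.22471), np.float32(493.6), np.float32(-121.4))
rail lower edge (np.float32(-81.4274), np.float32(672.1), np.float32(-81.6))
plate bottom edge (np.float32(8.460658), np.float32(608.2), np.float32(-154.1)) (np.float32(8.454366), np.float32(604.8), np.float32(-151.7))
[363  73  12  15  71] [[ 932. -355.   50.]]
[296  74   7  21  70] [[ 926. -153.   50.]]
[335  89  10  15  65] [[ 883. -267.   50.]]
[306 105   8  17  66] [[ 833. -178.   50.]]
[372 104  15  17  92] [[ 832. -375.   50.]]
[197 143  27  29 225] [[696.  88.  50.]]
[ 96 212  33  37 461] [[513. 362.  50.]]
[ 456  343   56   41 1117] [[ 129. -633.   50.]]
[200 370  34  14 245] [[141.  77.  50.]]
book +y (np.float32(5.260987), np.float32(558.0), np.float32(93.7))
book -y (np.float32(6.8114953), np.float32(556.5), np.float32(-6.1))
book +x (np.float32(-84.27503), np.float32(628.9), np.float32(45.0))
book -x (np.float32(-82.57251), np.float32(485.0), np.float32(42.0))
```

```bash
cat >> h.py <<'E'
from scipy.spatial.transform import Rotation as Ro
A=np.radians(8.6);U=np.array([np.cos(A),np.sin(A)]);V=np.array([-np.sin(A),np.cos(A)])
u0,v0=.5735,-.1713
def s2w(x,y): return (u0+x/1000)*U+(v0+y/1000)*V          # step mm -> world m
def w2s(p): p=np.asarray(p)[...,:2];return np.stack([p@U-u0,p@V-v0],-1)*1000
def toolR(): q=env.state()["orientation"];return Ro.from_quat([q[1],q[2],q[3],q[0]])
def go(x,y,z,ydeg):
    "target TCP step mm, z m, tool y at ydeg from step x; prints offset cm & rotvec"
    s=env.state();R=toolR();a=A+np.radians(ydeg);ty=np.array([np.cos(a),np.sin(a),0]);tx=np.array([0,0,-1.])
    T=Ro.from_matrix(np.c_[tx,ty,np.cross(tx,ty)])
    d=np.r_[s2w(x,y),z]-s["ee_pos"]
    print("off cm",(R.inv().apply(d)*100).round(2),"rot",(R.inv()*T).as_rotvec().round(4),"| now step",w2s(s["ee_pos"]).round(1),"z",s["ee_pos"][2].round(4),"F",s["force"].round(2),"t",s["time_s"])
E
python3 -c "
from h import *
print(toolR().as_matrix().round(3))
go(-16,240,.231,0);go(-16,240,.231,180)"
```

```text
[[-0.001  0.427 -0.904]
 [ 0.001 -0.904 -0.427]
 [-1.    -0.001  0.   ]]
off cm [ 3.000e-02 -4.306e+01 -5.538e+01] rot [-1.2801e+00 -8.0000e-04  1.1000e-03] | now step [-423.1 -331.3] z 0.2307 F [ 0.45 -0.19  0.61] t 0.1
off cm [ 3.000e-02 -4.306e+01 -5.538e+01] rot [1.8615e+00 1.2000e-03 9.0000e-04] | now step [-423.1 -331.3] z 0.2307 F [ 0.45 -0.19  0.61] t 0.1
```

{"api": "servo_tool", "payload": {"steps": [{"offset":[0,-3.6,-4.6],"delta_rot":[-0.1,0,0]},{"offset":[0,-7.2,-9.2],"delta_rot":[-0.2,0,0]},{"offset":[0,-9,-11.5],"delta_rot":[-0.32,0,0]},{"offset":[0,-11.5,-15],"delta_rot":[-0.43,0,0]},{"offset":[0,-14,-18],"delta_rot":[-0.54,0,0]},{"offset":[0,-16.5,-21],"delta_rot":[-0.65,0,0]},{"offset":[0,-19,-24.5],"delta_rot":[-0.76,0,0]},{"offset":[0,-21.5,-27.5],"delta_rot":[-0.87,0,0]},{"offset":[0,-24,-31],"delta_rot":[-0.98,0,0]},{"offset":[0,-26.5,-34],"delta_rot":[-1.08,0,0]},{"offset":[0,-29,-37],"delta_rot":[-1.18,0,0]},{"offset":[0,-31,-40],"delta_rot":[-1.28,0,0]}]}}

```text
time_s: 1.1
ee_pos: [0.4503, -0.0269, 0.2313]
orientation: [0.537, 0.46, 0.537, -0.46]
force: [2.0, -0.6, 0.0]
opening: 0.0856
```

```bash
python3 -c "
from h import *
go(-16,235,.15,0)"
```

```text
off cm [  8.13  11.7  -15.7 ] rot [ 0.005  -0.0001  0.0003] | now step [-132.2   77.4] z 0.2313 F [ 1.95 -0.62  0.04] t 1.1
```

{"api": "servo_tool", "payload": {"steps": [{"offset":[0,2.3,-3.1],"delta_rot":[0,0,0]},{"offset":[1,4.6,-6.2],"delta_rot":[0,0,0]},{"offset":[2,7,-9.4],"delta_rot":[0,0,0]},{"offset":[4,9.4,-12.6],"delta_rot":[0,0,0]},{"offset":[6,11.7,-15.7],"delta_rot":[0,0,0]},{"offset":[8.1,11.7,-15.7],"delta_rot":[0,0,0]},{"offset":[8.1,11.7,-15.7],"delta_rot":[0,0,0]}]}}

```text
time_s: 1.68
ee_pos: [0.5409, 0.1451, 0.1455]
orientation: [0.535, 0.458, 0.538, -0.462]
force: [-0.8, -1.0, -1.3]
opening: 0.0852
```

```bash
python3 -c "
from h import *
go(-16,220,.045,0)
save('w1',env.read_camera('wrist'))"
```

```text
off cm [10.05  0.16  1.38] rot [0.0029 0.0005 0.007 ] | now step [-17.  233.9] z 0.1455 F [-0.84 -1.02 -1.26] t 1.6833
```

View pics/w1.png

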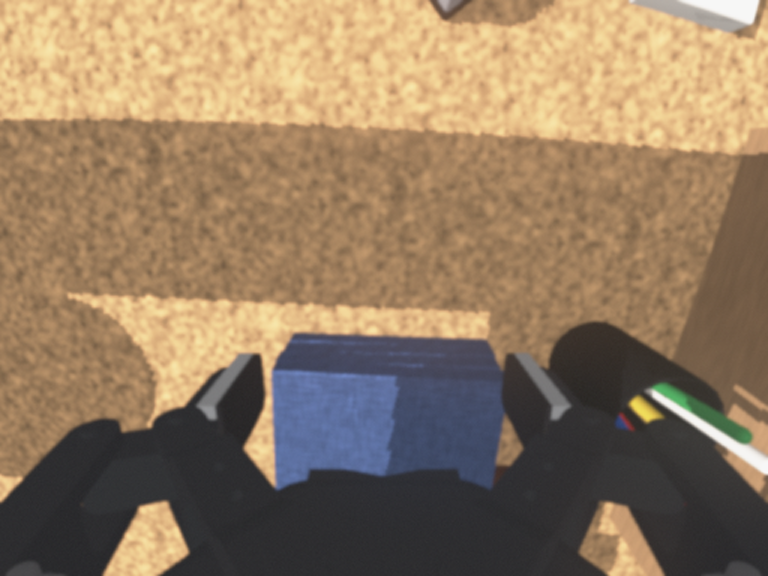

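The wrist view looks down past both fingers: the stack (≈385,430) is between them in x, and the pen cup (≈620,380) is well clear on the right. I'll lower the fingers beside the stack.

{"api": "servo_tool", "payload": {"steps": [{"offset":[3,0,0.4],"delta_rot":[0,0,0]},{"offset":[6,0,0.8],"delta_rot":[0,0,0]},{"offset":[8.5,0,1.2],"delta_rot":[0,0,0]},{"offset":[9.5,0,1.4],"delta_rot":[0,0,0]},{"offset":[9.5,0,1.4],"delta_rot":[0,0,0]},{"offset":[9.5,0,1.4],"delta_rot":[0,0,0]}]}}

```text
time_s: 2.23
ee_pos: [0.5451, 0.1291, 0.0567]
orientation: [0.536, 0.462, 0.536, -0.461]
force: [0.3, 0.7, -0.1]
opening: 0.0851
```

```bash
python3 -c "
from h import *
go(-16,200,.045,0)
im=env.read_camera('scene');c=im[150:270,240:370];save('s1',c,5)
p=np.r_[env.state()['ee_pos']]
for dz in(0,.005,.01,.013): print(dz,((proj('scene',[np.r_[p[:2]+.05*U,p[2]+dz],np.r_[p[:2]-.05*U,p[2]+dz]])-[240,150])*5).round())"
```

```text
off cm [ 1.17 -0.08  1.74] rot [-0.0013 -0.0001 -0.0007] | now step [-15.2 217.4] z 0.0567 F [ 0.31  0.74 -0.06] t 2.2333
0 [[342. 347.]
 [462. 248.]]
0.005 [[342. 340.]
 [463. 240.]]
0.01 [[343. 332.]
 [464. 233.]]
0.013 [[343. 328.]
 [465. 229.]]
```

View pics/s1.png

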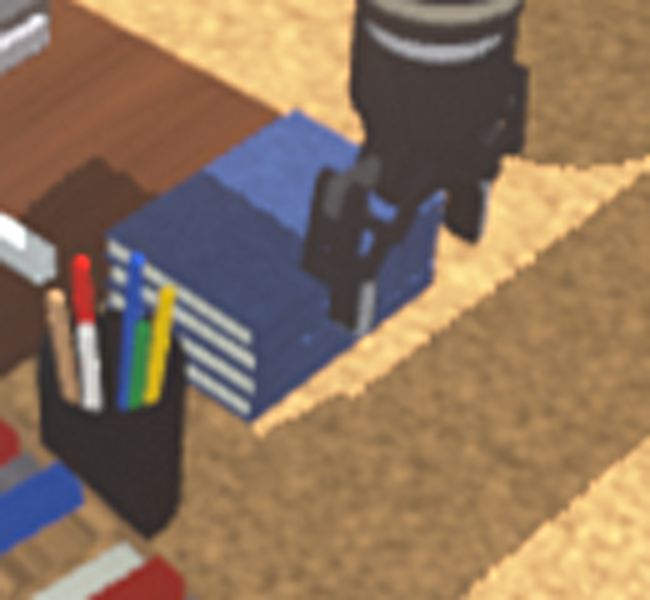

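Scene crop: front fingertip's lowest corner at about (358,333), far one at about (470,243). I'll compare those with the projected corners to get the tip height.

```bash
python3 -c "
from h import *
p=env.state()['ee_pos']
for dz in(0,.005,.01,.013): print(dz,[((proj('scene',np.r_[p[:2]+a*U+b*V,p[2]+dz])-[240,150])*5).round().tolist() for a,b in((.053,.011),(.0425,.011),(-.0425,.011),(-.053,.011),(.053,-.011))])"
```

```text
0 [[[355.0, 361.0]], [[369.0, 350.0]], [[471.0, 264.0]], [[483.0, 254.0]], [[320.0, 340.0]]]
0.005 [[[356.0, 353.0]], [[369.0, 342.0]], [[472.0, 257.0]], [[484.0, 247.0]], [[321.0, 332.0]]]
0.01 [[[357.0, 346.0]], [[370.0, 335.0]], [[473.0, 250.0]], [[485.0, 240.0]], [[321.0, 325.0]]]
0.013 [[[357.0, 341.0]], [[370.0, 330.0]], [[474.0, 245.0]], [[486.0, 235.0]], [[322.0, 321.0]]]
```

Tips sit about 13 mm above the TCP when open, so TCP z ≈ 0.040 puts them at ≈ 0.053: above book3's top and below the top notebook's.

{"api": "servo_tool", "payload": {"steps": [{"offset":[0.8,0,0.2],"delta_rot":[0,0,0]},{"offset":[1.5,0,0.5],"delta_rot":[0,0,0]},{"offset":[1.65,0,1.0],"delta_rot":[0,0,0]},{"offset":[1.65,0,1.0],"delta_rot":[0,0,0]},{"offset":[1.65,0,1.0],"delta_rot":[0,0,0]}]}}

```text
time_s: 2.7
ee_pos: [0.5462, 0.1196, 0.0388]
orientation: [0.536, 0.461, 0.536, -0.461]
force: [0.4, -0.1, 0.6]
opening: 0.0856
```

```bash
python3 -c "
from h import *
go(-16,190,.040,0)"
```

```text
off cm [-0.12 -0.04  1.78] rot [-0.0006 -0.0001  0.0003] | now step [-15.6 207.8] z 0.0388 F [ 0.4  -0.08  0.58] t 2.7
```

{"api": "servo_tool", "payload": {"steps": [{"offset":[-0.1,0,0.4],"delta_rot":[0,0,0]},{"offset":[-0.1,0,0.8],"delta_rot":[0,0,0]},{"offset":[-0.1,0,1.1],"delta_rot":[0,0,0]},{"offset":[-0.1,0,1.4],"delta_rot":[0,0,0]},{"offset":[-0.1,0,1.7],"delta_rot":[0,0,0]},{"offset":[-0.1,0,2.0],"delta_rot":[0,0,0]},{"offset":[-0.1,0,2.3],"delta_rot":[0,0,0]},{"offset":[-0.1,0,2.6],"delta_rot":[0,0,0]},{"offset":[-0.1,0,2.9],"delta_rot":[0,0,0]},{"offset":[-0.1,0,3.2],"delta_rot":[0,0,0]},{"offset":[-0.1,0,3.5],"delta_rot":[0,0,0]},{"offset":[-0.1,0,3.5],"delta_rot":[0,0,0]}]}}

```text
time_s: 3.7
ee_pos: [0.5516, 0.0846, 0.0398]
orientation: [0.536, 0.461, 0.536, -0.461]
force: [-0.1, -0.4, 0.5]
opening: 0.0853
```

```bash
python3 -c "
from h import *
go(-16,120,.040,0)
save('w2',env.read_camera('wrist'),1.2)"
```

```text
off cm [-0.02 -0.05  5.25] rot [-0.0005  0.0003 -0.0001] | now step [-15.4 172.5] z 0.0398 F [-0.1  -0.44  0.52] t 3.7
```

View pics/w2.png

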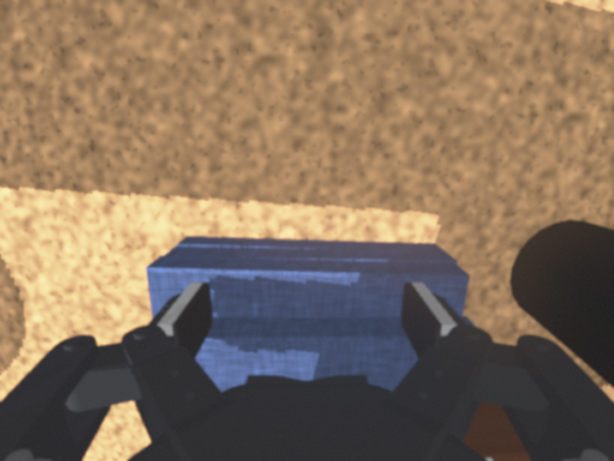

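The wrist view shows a strip of book3's cover exposed (rows ≈270–318), with the top book's edge behind it parallel to the fingers. The push works and the lower books look unmoved.

{"api": "servo_tool", "payload": {"steps": [{"offset":[0,0,0.4],"delta_rot":[0,0,0]},{"offset":[0,0,0.8],"delta_rot":[0,0,0]},{"offset":[0,0,1.3],"delta_rot":[0,0,0]},{"offset":[0,0,1.8],"delta_rot":[0,0,0]},{"offset":[0,0,2.3],"delta_rot":[0,0,0]},{"offset":[0,0,2.8],"delta_rot":[0,0,0]},{"offset":[0,0,3.3],"delta_rot":[0,0,0]},{"offset":[0,0,3.8],"delta_rot":[0,0,0]},{"offset":[0,0,4.3],"delta_rot":[0,0,0]},{"offset":[0,0,4.7],"delta_rot":[0,0,0]},{"offset":[0,0,5.0],"delta_rot":[0,0,0]},{"offset":[0,0,5.0],"delta_rot":[0,0,0]}]}}

```text
time_s: 4.75
ee_pos: [0.559, 0.0351, 0.0398]
orientation: [0.536, 0.461, 0.536, -0.461]
force: [0.8, 0.6, -1.0]
opening: 0.0854
```

```bash
python3 - <<'E'
from h import *
go(-16,70,.040,0)
im=env.read_camera('top');np.save('pics/t1.npy',im);save('t1',im[120:270,180:350],4)
E
```

```text
off cm [-0.01 -0.05  5.24] rot [-0.0008  0.0004 -0.    ] | now step [-15.5 122.4] z 0.0398 F [ 0.81  0.59 -0.95] t 4.75
```

View pics/t1.png

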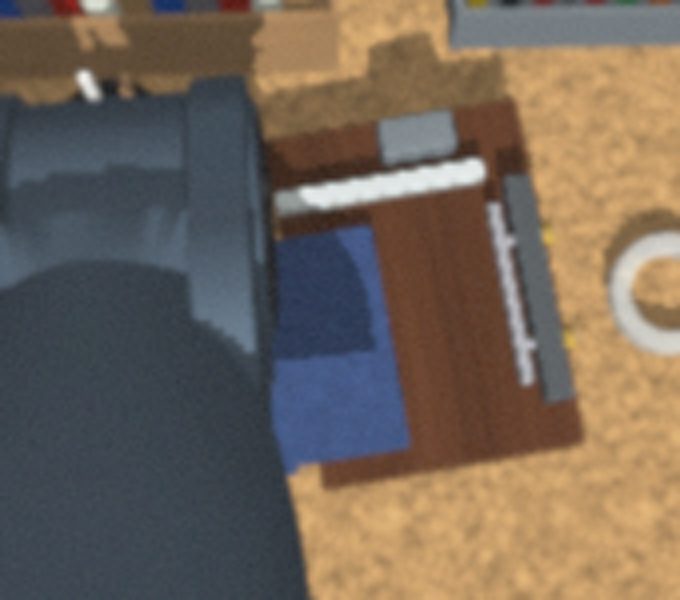

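The top view shows the book halfway onto the step, its leading edge (375,228)→(408,447) parallel to the step, with ≈20 mm clear of the rail and the plate still ahead (≈505,295). I'll measure the gap and the plate's angle.

```bash
python3 - <<'E'
from h import *
im=np.load('pics/t1.npy').astype(int)
f=lambda c,r:(c/4+180-.4,r/4+120-.4)
g=im.sum(2)
def fit(px,z):
    W=w2s(ray("top",px,z));vx,vy,x,y=cv2.fitLine(W.astype(np.float32),cv2.DIST_HUBER,0,.01,.01).ravel();return round(float(np.degrees(np.arctan2(vy,vx))),2),round(float(x),1),round(float(y),1)
B=[];P=[]
for r in range(178,230):
    d=im[r,:,2]-im[r,:,0]  # blue minus red
    c=270+np.flatnonzero(d[270:290]>0)
    if len(c):
        k=c[-1];t=d[k]/(d[k]-d[k+1]);B.append((k+t,r))
for r in range(174,214):
    x=g[r,290:318];k=290+np.argmax(np.diff(x)); P.append((k+.5,r)) # wood->plate step
print("book lead",len(B),fit(B,.063));print("plate",[p[0] for p in P][::6],fit(P,.046),fit(P,.066))
print("plate ends",w2s(ray("top",[f(490,205),f(530,385)],.066)),"rail",w2s(ray("top",[f(275,212),f(487,180)],.046)))
print("book top edge +x",w2s(ray("top",[f(300,236),f(370,226)],.063)))
E
```

```text
book lead 52 (-0.14, -5.8, 5.6)
plate [np.float64(302.5), np.float64(303.5), np.float64(304.5), np.float64(305.5), np.float64(306.5), np.float64(308.5), np.float64(308.5)] (-0.37, 2.0, -75.4) (-0.36, -0.9, -72.4)
plate ends [[ 60.34661458 -73.87810905]
 [-61.28850972 -76.79726009]] rail [[ 84.5142306   67.20576758]
 [ 82.01034471 -78.21310993]]
book top edge +x [[61.67100772 53.47628508]
 [60.4603298   6.67742251]]
```

{"api": "servo_tool", "payload": {"steps": [{"offset":[0,0,0.4],"delta_rot":[0,0,0]},{"offset":[0,0,0.9],"delta_rot":[0,0,0]},{"offset":[0,0,1.4],"delta_rot":[0,0,0]},{"offset":[0,0,2.0],"delta_rot":[0,0,0]},{"offset":[0,0,2.6],"delta_rot":[0,0,0]},{"offset":[0,0,3.2],"delta_rot":[0,0,0]},{"offset":[0,0,3.8],"delta_rot":[0,0,0]},{"offset":[0,0,4.4],"delta_rot":[0,0,0]},{"offset":[0,0,5.0],"delta_rot":[0,0,0]},{"offset":[0,0,5.5],"delta_rot":[0,0,0]},{"offset":[0,0,6.0],"delta_rot":[0,0,0]},{"offset":[0,0,6.3],"delta_rot":[0,0,0]}]}}

```text
time_s: 5.8
ee_pos: [0.5684, -0.0271, 0.0398]
orientation: [0.536, 0.461, 0.536, -0.461]
force: [0.7, 0.7, 0.4]
opening: 0.0856
```

{"api": "servo_tool", "payload": {"steps": [{"offset":[0,0,0.15],"delta_rot":[0,0,0]},{"offset":[0,0,0.3],"delta_rot":[0,0,0]},{"offset":[0,0,0.4],"delta_rot":[0,0,0]},{"offset":[0,0,0.5],"delta_rot":[0,0,0]},{"offset":[0,0,0.5],"delta_rot":[0,0,0]},{"offset":[0,0,0.5],"delta_rot":[0,0,0]}]}}

```text
time_s: 6.3
ee_pos: [0.5692, -0.0314, 0.0399]
orientation: [0.536, 0.461, 0.536, -0.461]
force: [0.5, 0.9, 0.3]
opening: 0.0853
```

```bash
python3 - <<'E'
from h import *
go(-16,44,.040,0);print(env.state()['torque'].round(3))
im=env.read_camera('top');np.save('pics/t2.npy',im)
B=[];f=[]
im=im.astype(int)
d=im[:,:,2]-im[:,:,0]
for r in range(176,230,4): 
    c=np.flatnonzero(d[r,270:312]>0)+270;print(r,c[-1] if len(c) else None,end='; ')
E
```

```text
off cm [-0.01 -0.06  1.11] rot [-0.0001  0.0002 -0.0001] | now step [-15.4  55.1] z 0.0399 F [0.46 0.89 0.27] t 6.3
[-0.016 -0.016 -0.   ]
176 311; 180 311; 184 311; 188 311; 192 311; 196 309; 200 309; 204 310; 208 310; 212 311; 216 305; 220 306; 224 307; 228 303;
```

{"api": "servo_tool", "payload": {"steps": [{"offset":[0,0,0.2],"delta_rot":[0,0,0]},{"offset":[0,0,0.4],"delta_rot":[0,0,0]},{"offset":[0,0,0.5],"delta_rot":[0,0,0]},{"offset":[0,0,0.6],"delta_rot":[0,0,0]},{"offset":[0,0,0.6],"delta_rot":[0,0,0]}]}}

```text
time_s: 6.77
ee_pos: [0.5701, -0.0375, 0.0399]
orientation: [0.536, 0.461, 0.536, -0.461]
force: [0.3, 1.3, 1.4]
opening: 0.0856
```

```bash
python3 - <<'E'
from h import *
go(-16,44,.040,0);print(env.state()['torque'].round(3))
im=env.read_camera('top');np.save('pics/t3.npy',im);save('t3',im[150:250,250:335],7)
E
```

```text
off cm [-0.01 -0.06  0.49] rot [-0.0003 -0.     -0.0001] | now step [-15.4  48.9] z 0.0399 F [0.28 1.32 1.37] t 6.7667
[0.184 0.014 0.003]
```

View pics/t3.png

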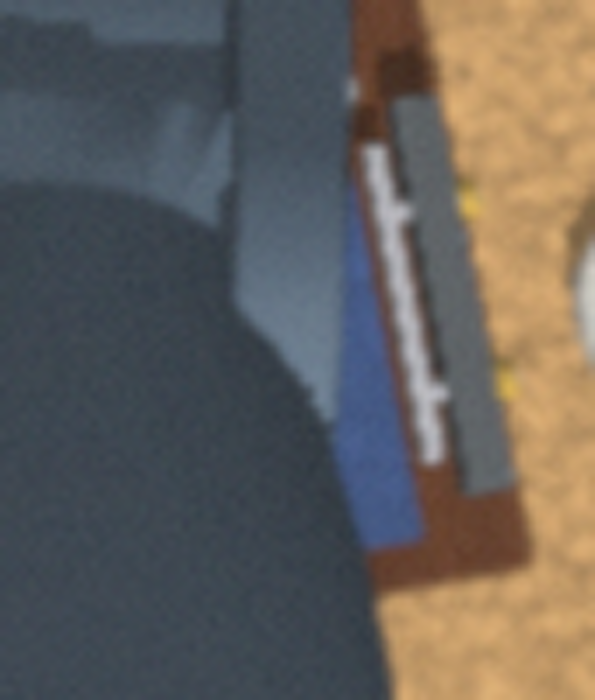

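A thin strip of wood, roughly even, is still visible between the book's edge and the plate (≈365,200 to ≈415,460), about 3–4 mm. From here I advance in small steps, watching the force.

{"api": "servo_tool", "payload": {"steps": [{"offset":[0,0,0.05],"delta_rot":[0,0,0]},{"offset":[0,0,0.1],"delta_rot":[0,0,0]},{"offset":[0,0,0.15],"delta_rot":[0,0,0]},{"offset":[0,0,0.15],"delta_rot":[0,0,0]}]}}

```text
time_s: 7.15
ee_pos: [0.5702, -0.0388, 0.0398]
orientation: [0.536, 0.461, 0.536, -0.461]
force: [0.3, 1.9, 1.0]
opening: 0.0858
```

{"api": "servo_tool", "payload": {"steps": [{"offset":[0,0,0.05],"delta_rot":[0,0,0]},{"offset":[0,0,0.1],"delta_rot":[0,0,0]},{"offset":[0,0,0.1],"delta_rot":[0,0,0]},{"offset":[0,0,0.1],"delta_rot":[0,0,0]}]}}

```text
time_s: 7.48
ee_pos: [0.5704, -0.0399, 0.0398]
orientation: [0.536, 0.461, 0.536, -0.461]
force: [0.3, 2.0, 1.7]
opening: 0.0853
```

{"api": "servo_tool", "payload": {"steps": [{"offset":[0,0,0.05],"delta_rot":[0,0,0]},{"offset":[0,0,0.1],"delta_rot":[0,0,0]},{"offset":[0,0,0.1],"delta_rot":[0,0,0]}]}}

```text
time_s: 7.73
ee_pos: [0.5705, -0.0409, 0.0398]
orientation: [0.536, 0.461, 0.536, -0.461]
force: [0.5, 1.8, 0.8]
opening: 0.0855
```

{"api": "servo_tool", "payload": {"steps": [{"offset":[0,0,0.03],"delta_rot":[0,0,0]},{"offset":[0,0,0.05],"delta_rot":[0,0,0]},{"offset":[0,0,0.05],"delta_rot":[0,0,0]}]}}

```text
time_s: 7.98
ee_pos: [0.5706, -0.0413, 0.0398]
orientation: [0.536, 0.461, 0.536, -0.461]
force: [-1.7, 2.6, 2.7]
opening: 0.0852
```

```bash
python3 - <<'E'
from h import *
go(-16,44,.040,0);print(env.state()['torque'].round(3))
E
```

```text
off cm [-0.02 -0.05  0.11] rot [-0.0001 -0.0001 -0.0001] | now step [-15.5  45.1] z 0.0398 F [-1.66  2.61  2.68] t 7.9833
[0.428 0.106 0.012]
```

{"api": "servo_tool", "payload": {"steps": [{"offset":[0,0,0.03],"delta_rot":[0,0,0]},{"offset":[0,0,0.03],"delta_rot":[0,0,0]},{"offset":[0,0,0.03],"delta_rot":[0,0,0]}]}}

```text
time_s: 8.23
ee_pos: [0.5706, -0.0416, 0.0398]
orientation: [0.536, 0.461, 0.536, -0.461]
force: [0.1, 2.3, 2.9]
opening: 0.0853
```

```bash
python3 - <<'E'
from h import *
go(-16,44,.040,0);print(env.state()['torque'].round(3))
E
```

```text
off cm [-0.02 -0.05  0.08] rot [-0.0001 -0.0001  0.    ] | now step [-15.5  44.8] z 0.0398 F [0.08 2.3  2.91] t 8.2333
[0.498 0.063 0.034]
```

{"api": "servo_tool", "payload": {"steps": [{"offset":[0,0,0.03],"delta_rot":[0,0,0]},{"offset":[0,0,0.05],"delta_rot":[0,0,0]},{"offset":[0,0,0.05],"delta_rot":[0,0,0]}]}}

```text
time_s: 8.48
ee_pos: [0.5707, -0.0421, 0.0398]
orientation: [0.536, 0.461, 0.536, -0.461]
force: [0.9, 2.5, 2.8]
opening: 0.0852
```

```bash
python3 - <<'E'
from h import *
go(-16,44,.040,0);print(env.state()['torque'].round(3))
E
```

```text
off cm [-0.02 -0.05  0.03] rot [-0.0001 -0.0001 -0.    ] | now step [-15.5  44.3] z 0.0398 F [0.86 2.5  2.78] t 8.4833
[ 0.489  0.052 -0.024]
```

{"api": "servo_tool", "payload": {"steps": [{"offset":[0,0,0.05],"delta_rot":[0,0,0]},{"offset":[0,0,0.05],"delta_rot":[0,0,0]},{"offset":[0,0,0.05],"delta_rot":[0,0,0]}]}}

```text
time_s: 8.73
ee_pos: [0.5708, -0.0427, 0.0398]
orientation: [0.536, 0.461, 0.536, -0.461]
force: [-0.3, 2.5, 2.0]
opening: 0.0849
```

{"api": "servo_tool", "payload": {"steps": [{"offset":[0,0,0.04],"delta_rot":[0,0,0]},{"offset":[0,0,0.04],"delta_rot":[0,0,0]},{"offset":[0,0,0.04],"delta_rot":[0,0,0]}]}}

```text
time_s: 8.98
ee_pos: [0.5709, -0.043, 0.0398]
orientation: [0.536, 0.461, 0.536, -0.461]
force: [-0.1, 2.6, 1.6]
opening: 0.0854
```

```bash
python3 - <<'E'
from h import *
go(-16,44,.040,0);print(env.state()['torque'].round(3))
im=env.read_camera('top');np.save('pics/t4.npy',im);save('t4',im[165:235,280:335],8)
E
```

```text
off cm [-0.02 -0.05 -0.06] rot [-0.0001 -0.     -0.    ] | now step [-15.5  43.4] z 0.0398 F [-0.1   2.62  1.6 ] t 8.9833
[0.4   0.061 0.029]
```

View pics/t4.png

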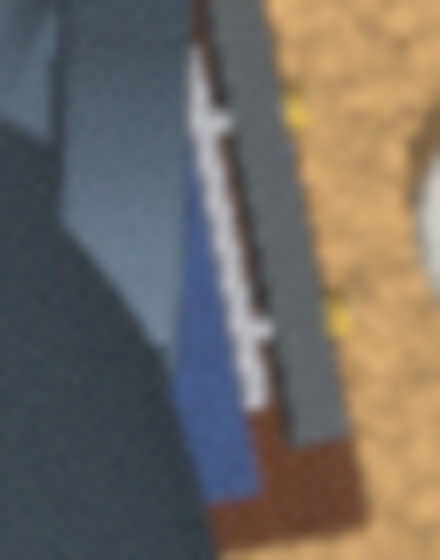

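The gap is no longer visible, so the book is within about 1 mm of the plate (edge ≈205,200 to ≈245,400). I'll keep creeping until the force rises.

{"api": "servo_tool", "payload": {"steps": [{"offset":[0,0,0.04],"delta_rot":[0,0,0]},{"offset":[0,0,0.04],"delta_rot":[0,0,0]},{"offset":[0,0,0.04],"delta_rot":[0,0,0]}]}}

```text
time_s: 9.28
ee_pos: [0.5709, -0.0434, 0.0398]
orientation: [0.536, 0.461, 0.536, -0.461]
force: [-0.8, 1.5, 1.4]
opening: 0.085
```

{"api": "servo_tool", "payload": {"steps": [{"offset":[0,0,0.03],"delta_rot":[0,0,0]},{"offset":[0,0,0.03],"delta_rot":[0,0,0]},{"offset":[0,0,0.03],"delta_rot":[0,0,0]}]}}

```text
time_s: 9.53
ee_pos: [0.5709, -0.0437, 0.0398]
orientation: [0.536, 0.461, 0.536, -0.461]
force: [0.1, 2.7, 2.1]
opening: 0.0853
```

{"api": "servo_tool", "payload": {"steps": [{"offset":[0,0,0.05],"delta_rot":[0,0,0]},{"offset":[0,0,0.05],"delta_rot":[0,0,0]},{"offset":[0,0,0.05],"delta_rot":[0,0,0]}]}}

```text
time_s: 9.78
ee_pos: [0.5709, -0.0438, 0.0398]
orientation: [0.536, 0.461, 0.536, -0.461]
force: [-0.3, 5.4, 1.5]
opening: 0.0853
```

{"api": "servo_tool", "payload": {"steps": [{"offset":[0,0,0.04],"delta_rot":[0,0,0]},{"offset":[0,0,0.04],"delta_rot":[0,0,0]},{"offset":[0,0,0.04],"delta_rot":[0,0,0]}]}}

```text
time_s: 10.03
ee_pos: [0.5709, -0.0438, 0.0398]
orientation: [0.536, 0.461, 0.537, -0.461]
force: [-1.0, 6.9, 3.1]
opening: 0.0851
```

```bash
python3 - <<'E'
from h import *
go(-16,44,.040,0);print(env.state()['torque'].round(3),env.state()['force'].round(2))
env.read_camera('top');s=env.state();print(s['torque'].round(3),s['force'].round(2))
E
```

```text
off cm [-0.02 -0.04 -0.14] rot [ 0.0005 -0.0016  0.0001] | now step [-15.6  42.6] z 0.0398 F [-1.    6.9   3.12] t 10.0333
[ 1.309  0.17  -0.021] [-1.    6.9   3.12]
[1.317 0.18  0.023] [-1.19  6.99  2.94]
```

Contact is felt at 7 N, including ~2 N of sliding friction, and the yaw moment is ≈ 0 so both fingers share it evenly: the book is square on the plate. I'll back off, rise, turn 90° and go to the −x edge.

{"api": "servo_tool", "payload": {"steps": [{"offset":[0,0,-0.3],"delta_rot":[0,0,0]},{"offset":[0,0,-0.8],"delta_rot":[0,0,0]},{"offset":[0,0,-1.5],"delta_rot":[0,0,0]},{"offset":[-2,0,-2],"delta_rot":[0,0,0]},{"offset":[-5,0,-2],"delta_rot":[0,0,0]},{"offset":[-8,0,-2],"delta_rot":[0,0,0]},{"offset":[-11,0,-2],"delta_rot":[0,0,0]},{"offset":[-11,0,-2],"delta_rot":[0,0,0]}]}}

```text
time_s: 10.75
ee_pos: [0.5708, -0.0246, 0.1555]
orientation: [0.538, 0.463, 0.534, -0.459]
force: [0.8, -0.0, -1.2]
opening: 0.0853
```

```bash
python3 - <<'E'
from h import *
go(-125,-22,.15,90);go(-125,-22,.15,-90);print(env.state()['joint_pos'].round(2))
E
```

```text
off cm [  0.48 -11.22   8.36] rot [-1.5707  0.0078 -0.0047] | now step [-12.8  61.6] z 0.1555 F [ 0.78 -0.04 -1.15] t 10.75
off cm [  0.48 -11.22   8.36] rot [ 1.5709 -0.0047 -0.0078] | now step [-12.8  61.6] z 0.1555 F [ 0.78 -0.04 -1.15] t 10.75
[-0.04  0.34 -0.06  1.16 -0.    1.38]
```

{"api": "servo_tool", "payload": {"fingers": 90, "steps": [{"offset":[0,-1,0.7],"delta_rot":[-0.12,0,0]},{"offset":[0,-2,1.4],"delta_rot":[-0.24,0,0]},{"offset":[0,-3,2.1],"delta_rot":[-0.36,0,0]},{"offset":[0,-4,2.8],"delta_rot":[-0.48,0,0]},{"offset":[0,-5,3.5],"delta_rot":[-0.6,0,0]},{"offset":[0,-6,4.2],"delta_rot":[-0.72,0,0]},{"offset":[0,-7,4.9],"delta_rot":[-0.84,0,0]},{"offset":[0,-8,5.6],"delta_rot":[-0.96,0,0]},{"offset":[0,-9,6.3],"delta_rot":[-1.08,0,0]},{"offset":[0,-10,7.2],"delta_rot":[-1.2,0,0]},{"offset":[0,-10.8,8.0],"delta_rot":[-1.32,0,0]},{"offset":[0,-11.2,8.4],"delta_rot":[-1.44,0,0]}]}}

```text
time_s: 11.75
ee_pos: [0.469, -0.1251, 0.1496]
orientation: [0.707, -0.009, 0.707, 0.008]
force: [0.2, -0.3, 0.2]
opening: 0.0551
```

```bash
python3 - <<'E'
from h import *
go(-125,-22,.046,90)
E
```

```text
off cm [10.36  0.11  0.35] rot [-0.1255 -0.0005  0.0005] | now step [-128.5  -22.6] z 0.1496 F [ 0.18 -0.31  0.17] t 11.75
```

{"api": "servo_tool", "payload": {"steps": [{"offset":[3,0.1,0.3],"delta_rot":[-0.12,0,0]},{"offset":[6,0.1,0.3],"delta_rot":[-0.125,0,0]},{"offset":[8.5,0.1,0.3],"delta_rot":[-0.125,0,0]},{"offset":[9.5,0.1,0.3],"delta_rot":[-0.125,0,0]},{"offset":[10.2,0.1,0.3],"delta_rot":[-0.125,0,0]},{"offset":[10.2,0.1,0.3],"delta_rot":[-0.125,0,0]},{"offset":[10.2,0.1,0.3],"delta_rot":[-0.125,0,0]}]}}

```text
time_s: 12.33
ee_pos: [0.473, -0.1235, 0.048]
orientation: [0.705, -0.051, 0.705, 0.051]
force: [0.2, -0.2, -0.7]
opening: 0.0551
```

```bash
python3 - <<'E'
from h import *
go(-105,-22,.046,90)
im=env.read_camera('scene');np.save('pics/s2.npy',im);t=env.read_camera('top');np.save('pics/t5.npy',t)
a=cv2.resize(im[150:240,190:310],None,fx=5,fy=5,interpolation=cv2.INTER_CUBIC)
b=cv2.resize(t[140:250,235:345],None,fx=4.09,fy=4.09,interpolation=cv2.INTER_CUBIC)
b=b[:450];save('s2',np.hstack([a[:450],b])[:, :1066],.75)
E
```

```text
off cm [ 0.2  -0.04  1.92] rot [-0.0058 -0.      0.0001] | now step [-124.2  -21.5] z 0.048 F [ 0.17 -0.21 -0.74] t 12.3333
```

View pics/s2.png

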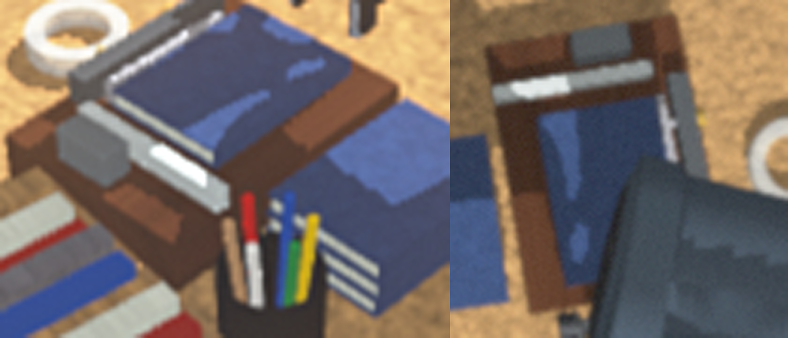

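The book lies flat against the plate, parallel to the rail and about 20 mm from it; the rest of the stack and the sharpener stand as they did. Next I nudge towards the rail.

{"api": "servo_tool", "payload": {"steps": [{"offset":[0.2,0,0.4],"delta_rot":[-0.006,0,0]},{"offset":[0.2,0,0.8],"delta_rot":[-0.006,0,0]},{"offset":[0.2,0,1.2],"delta_rot":[-0.006,0,0]},{"offset":[0.2,0,1.6],"delta_rot":[-0.006,0,0]},{"offset":[0.2,0,1.9],"delta_rot":[-0.006,0,0]},{"offset":[0.2,0,2.1],"delta_rot":[-0.006,0,0]},{"offset":[0.2,0,2.3],"delta_rot":[-0.006,0,0]},{"offset":[0.2,0,2.5],"delta_rot":[-0.006,0,0]},{"offset":[0.2,0,2.7],"delta_rot":[-0.006,0,0]},{"offset":[0.2,0,2.9],"delta_rot":[-0.006,0,0]},{"offset":[0.2,0,3.0],"delta_rot":[-0.006,0,0]},{"offset":[0.2,0,3.0],"delta_rot":[-0.006,0,0]}]}}

```text
time_s: 13.43
ee_pos: [0.5025, -0.1191, 0.0457]
orientation: [0.705, -0.053, 0.705, 0.053]
force: [-1.6, 0.6, 0.1]
opening: 0.055
```

```bash
cat > gap.py <<'E'
from h import *
def run():
    im=env.read_camera('top');np.save('pics/g.npy',im);im=im.astype(int);d=im[:,:,2]-im[:,:,0]
    T=[]
    for c in range(266,290):
        k=np.flatnonzero(d[165:215,c]>3);T.append((c,165+k[0]-.5))
    W=w2s(ray("top",T,.062));vx,vy,x,y=cv2.fitLine(W.astype(np.float32),cv2.DIST_HUBER,0,.01,.01).ravel()
    print("book +x edge: x",x.round(1),"y",y.round(1),"angle from step y",round(float(np.degrees(np.arctan2(vx,-vy) if vy<0 else np.arctan2(vx,vy))),2),np.median(W[:,0]).round(1))
E
python3 - <<'E'
from gap import *
go(-85,-22,.046,90);print(env.state()['torque'].round(3));run()
E
```

```text
off cm [-0.03 -0.04  0.94] rot [ 0.0002 -0.0003 -0.0003] | now step [-94.4 -21.6] z 0.0457 F [-1.55  0.56  0.07] t 13.4333
[0.096 0.268 0.015]
book +x edge: x 88.3 y -17.8 angle from step y 8.84 88.5
```

{"api": "servo_tool", "payload": {"steps": [{"offset":[0,0,0.2],"delta_rot":[0,0,0]},{"offset":[0,0,0.4],"delta_rot":[0,0,0]},{"offset":[0,0,0.6],"delta_rot":[0,0,0]},{"offset":[0,0,0.8],"delta_rot":[0,0,0]},{"offset":[0,0,0.95],"delta_rot":[0,0,0]},{"offset":[0,0,0.95],"delta_rot":[0,0,0]}]}}

```text
time_s: 13.98
ee_pos: [0.5125, -0.1178, 0.0458]
orientation: [0.705, -0.053, 0.705, 0.053]
force: [0.8, -0.1, -0.1]
opening: 0.0554
```

{"api": "servo_tool", "payload": {"steps": [{"offset":[0,0,0.05],"delta_rot":[0,0,0]},{"offset":[0,0,0.1],"delta_rot":[0,0,0]},{"offset":[0,0,0.1],"delta_rot":[0,0,0]}]}}

```text
time_s: 14.23
ee_pos: [0.5128, -0.1176, 0.0458]
orientation: [0.705, -0.053, 0.705, 0.053]
force: [-1.8, 0.8, 0.5]
opening: 0.0556
```

```bash
sed -i 's/>3)/>12)/' gap.py; python3 - <<'E'
from gap import *
go(-80,-22,.046,90);print(env.state()['torque'].round(3));run()
im=np.load('pics/g.npy').astype(int)
for c in (268,278,288): print(c,[(r,*im[r,c]) for r in range(164,176)])
E
```

```text
off cm [-0.02 -0.03  0.4 ] rot [ 0.0001 -0.0003 -0.0001] | now step [-84.  -21.7] z 0.0458 F [-1.78  0.82  0.5 ] t 14.2333
[0.009 0.392 0.082]
book +x edge: x 75.4 y -10.0 angle from step y 1.46 75.3
268 [(164, np.int64(130), np.int64(130), np.int64(125)), (165, np.int64(211), np.int64(216), np.int64(215)), (166, np.int64(225), np.int64(231), np.int64(230)), (167, np.int64(227), np.int64(232), np.int64(231)), (168, np.int64(224), np.int64(230), np.int64(229)), (169, np.int64(211), np.int64(217), np.int64(215)), (170, np.int64(142), np.int64(146), np.int64(145)), (171, np.int64(86), np.int64(86), np.int64(101)), (172, np.int64(75), np.int64(92), np.int64(132)), (173, np.int64(72), np.int64(93), np.int64(139)), (174, np.int64(73), np.int64(93), np.int64(140)), (175, np.int64(70), np.int64(92), np.int64(136))]
278 [(164, np.int64(141), np.int64(144), np.int64(143)), (165, np.int64(148), np.int64(153), np.int64(152)), (166, np.int64(148), np.int64(155), np.int64(154)), (167, np.int64(139), np.int64(146), np.int64(144)), (168, np.int64(118), np.int64(121), np.int64(120)), (169, np.int64(8
[... 228 characters left out ...]
 (174, np.int64(47), np.int64(58), np.int64(86)), (175, np.int64(54), np.int64(66), np.int64(92))]
288 [(164, np.int64(150), np.int64(157), np.int64(155)), (165, np.int64(143), np.int64(148), np.int64(148)), (166, np.int64(117), np.int64(121), np.int64(120)), (167, np.int64(91), np.int64(89), np.int64(90)), (168, np.int64(63), np.int64(61), np.int64(66)), (169, np.int64(57), np.int64(60), np.int64(69)), (170, np.int64(54), np.int64(61), np.int64(68)), (171, np.int64(56), np.int64(59), np.int64(70)), (172, np.int64(59), np.int64(64), np.int64(71)), (173, np.int64(54), np.int64(62), np.int64(73)), (174, np.int64(55), np.int64(64), np.int64(71)), (175, np.int64(59), np.int64(66), np.int64(73))]
```

{"api": "servo_tool", "payload": {"steps": [{"offset":[0,0,0.05],"delta_rot":[0,0,0]},{"offset":[0,0,0.1],"delta_rot":[0,0,0]},{"offset":[0,0,0.1],"delta_rot":[0,0,0]}]}}

```text
time_s: 14.53
ee_pos: [0.5141, -0.1175, 0.0458]
orientation: [0.705, -0.053, 0.705, 0.053]
force: [-1.3, 0.8, 0.7]
opening: 0.0553
```

{"api": "servo_tool", "payload": {"steps": [{"offset":[0,0,0.05],"delta_rot":[0,0,0]},{"offset":[0,0,0.07],"delta_rot":[0,0,0]},{"offset":[0,0,0.07],"delta_rot":[0,0,0]}]}}

```text
time_s: 14.78
ee_pos: [0.5146, -0.1174, 0.0458]
orientation: [0.705, -0.053, 0.705, 0.053]
force: [-1.7, 0.6, 1.9]
opening: 0.0555
```

{"api": "servo_tool", "payload": {"steps": [{"offset":[0,0,0.05],"delta_rot":[0,0,0]},{"offset":[0,0,0.07],"delta_rot":[0,0,0]},{"offset":[0,0,0.07],"delta_rot":[0,0,0]}]}}

```text
time_s: 15.03
ee_pos: [0.5154, -0.1173, 0.0458]
orientation: [0.705, -0.053, 0.705, 0.053]
force: [-1.1, -0.5, 0.9]
opening: 0.0554
```

{"api": "servo_tool", "payload": {"steps": [{"offset":[0,0,0.05],"delta_rot":[0,0,0]},{"offset":[0,0,0.05],"delta_rot":[0,0,0]},{"offset":[0,0,0.05],"delta_rot":[0,0,0]}]}}

```text
time_s: 15.28
ee_pos: [0.5159, -0.1172, 0.0458]
orientation: [0.705, -0.053, 0.705, 0.053]
force: [-2.1, 0.2, 1.1]
opening: 0.0549
```

{"api": "servo_tool", "payload": {"steps": [{"offset":[0,0,0.05],"delta_rot":[0,0,0]},{"offset":[0,0,0.05],"delta_rot":[0,0,0]},{"offset":[0,0,0.05],"delta_rot":[0,0,0]}]}}

```text
time_s: 15.53
ee_pos: [0.5164, -0.1171, 0.0458]
orientation: [0.705, -0.053, 0.705, 0.053]
force: [-2.0, 0.5, 1.4]
opening: 0.0557
```

{"api": "servo_tool", "payload": {"steps": [{"offset":[0,0,0.05],"delta_rot":[0,0,0]},{"offset":[0,0,0.05],"delta_rot":[0,0,0]},{"offset":[0,0,0.05],"delta_rot":[0,0,0]}]}}

```text
time_s: 15.78
ee_pos: [0.5169, -0.1171, 0.0458]
orientation: [0.705, -0.053, 0.705, 0.053]
force: [-2.3, 0.2, 1.6]
opening: 0.0555
```

{"api": "servo_tool", "payload": {"steps": [{"offset":[0,0,0.05],"delta_rot":[0,0,0]},{"offset":[0,0,0.05],"delta_rot":[0,0,0]},{"offset":[0,0,0.05],"delta_rot":[0,0,0]}]}}

```text
time_s: 16.03
ee_pos: [0.5174, -0.117, 0.0458]
orientation: [0.705, -0.053, 0.705, 0.053]
force: [-2.1, 0.4, 1.1]
opening: 0.0552
```

{"api": "servo_tool", "payload": {"steps": [{"offset":[0,0,0.05],"delta_rot":[0,0,0]},{"offset":[0,0,0.05],"delta_rot":[0,0,0]},{"offset":[0,0,0.05],"delta_rot":[0,0,0]}]}}

```text
time_s: 16.28
ee_pos: [0.5178, -0.1169, 0.0458]
orientation: [0.705, -0.053, 0.705, 0.053]
force: [-2.0, -0.3, 1.0]
opening: 0.0552
```

```bash
python3 - <<'E'
from gap import *
go(-80,-22,.046,90);print(env.state()['torque'].round(3))
E
```

```text
off cm [-0.02 -0.03 -0.1 ] rot [ 0.0001  0.0001 -0.0001] | now step [-79.  -21.7] z 0.0458 F [-2.04 -0.29  1.04] t 16.2833
[-0.024  0.417  0.037]
```

{"api": "servo_tool", "payload": {"steps": [{"offset":[0,0,0.06],"delta_rot":[0,0,0]},{"offset":[0,0,0.06],"delta_rot":[0,0,0]},{"offset":[0,0,0.06],"delta_rot":[0,0,0]}]}}

```text
time_s: 16.53
ee_pos: [0.5185, -0.1168, 0.0458]
orientation: [0.705, -0.053, 0.705, 0.053]
force: [-1.3, -0.2, 1.0]
opening: 0.0549
```

{"api": "servo_tool", "payload": {"steps": [{"offset":[0,0,0.05],"delta_rot":[0,0,0]},{"offset":[0,0,0.05],"delta_rot":[0,0,0]},{"offset":[0,0,0.05],"delta_rot":[0,0,0]}]}}

```text
time_s: 16.78
ee_pos: [0.5188, -0.1167, 0.0458]
orientation: [0.705, -0.053, 0.705, 0.053]
force: [-2.8, -0.1, 0.5]
opening: 0.0555
```

{"api": "servo_tool", "payload": {"steps": [{"offset":[0,0,0.05],"delta_rot":[0,0,0]},{"offset":[0,0,0.05],"delta_rot":[0,0,0]},{"offset":[0,0,0.05],"delta_rot":[0,0,0]}]}}

```text
time_s: 17.03
ee_pos: [0.5189, -0.1167, 0.0458]
orientation: [0.705, -0.053, 0.705, 0.053]
force: [-5.5, -1.0, 3.5]
opening: 0.0553
```

{"api": "servo_tool", "payload": {"steps": [{"offset":[0,0,0.03],"delta_rot":[0,0,0]},{"offset":[0,0,0.03],"delta_rot":[0,0,0]},{"offset":[0,0,0.03],"delta_rot":[0,0,0]}]}}

```text
time_s: 17.28
ee_pos: [0.5189, -0.1167, 0.0457]
orientation: [0.705, -0.053, 0.706, 0.053]
force: [-6.8, -0.0, 4.1]
opening: 0.0551
```

```bash
python3 - <<'E'
from gap import *
go(-80,-22,.046,90);s=env.state();print(s['torque'].round(3),s['force'][:2]@U,s['force'][:2]@V);run()
im=np.load('pics/g.npy').astype(int);g=im.sum(2)
d=im[:,:,2]-im[:,:,0]
P=[]
for r in range(172,214,3): P.append((r,[(c,g[r,c],d[r,c]) for c in range(297,309)]))
for p in P[::4]: print(p)
save('t6',im[140:245,235:345].astype(np.uint8),5)
E
```

```text
off cm [-0.02 -0.03 -0.21] rot [-0.     -0.0015 -0.0001] | now step [-77.9 -21.7] z 0.0457 F [-6.75 -0.02  4.06] t 17.2833
[-0.128  1.182  0.05 ] -6.681423401729887 0.9913566557659643
book +x edge: x 82.1 y -10.8 angle from step y 1.21 82.0
(172, [(297, np.int64(242), np.int64(22)), (298, np.int64(234), np.int64(23)), (299, np.int64(234), np.int64(24)), (300, np.int64(239), np.int64(24)), (301, np.int64(230), np.int64(22)), (302, np.int64(220), np.int64(19)), (303, np.int64(200), np.int64(17)), (304, np.int64(197), np.int64(19)), (305, np.int64(208), np.int64(18)), (306, np.int64(214), np.int64(20)), (307, np.int64(224), np.int64(20)), (308, np.int64(206), np.int64(20))])
(184, [(297, np.int64(242), np.int64(25)), (298, np.int64(245), np.int64(21)), (299, np.int64(241), np.int64(24)), (300, np.int64(236), np.int64(22)), (301, np.int64(227), np.int64(22)), (302, np.int64(230), np.int64(22)), (303, np.int64(235), np.int64(22)), (304, np.int64(244), np.int64(23)), (305, np.int64(284), np.int64(28)), (306, np.int64(285), np.int64(29)), (307, np.int64(291), np.int64(27)), (308, np.int64(2
[... 200 characters left out ...]
4(22)), (302, np.int64(229), np.int64(19)), (303, np.int64(228), np.int64(18)), (304, np.int64(230), np.int64(20)), (305, np.int64(223), np.int64(19)), (306, np.int64(231), np.int64(20)), (307, np.int64(228), np.int64(18)), (308, np.int64(236), np.int64(19))])
(208, [(297, np.int64(272), np.int64(25)), (298, np.int64(287), np.int64(29)), (299, np.int64(298), np.int64(30)), (300, np.int64(294), np.int64(27)), (301, np.int64(283), np.int64(27)), (302, np.int64(278), np.int64(25)), (303, np.int64(286), np.int64(25)), (304, np.int64(294), np.int64(25)), (305, np.int64(271), np.int64(24)), (306, np.int64(277), np.int64(25)), (307, np.int64(281), np.int64(26)), (308, np.int64(261), np.int64(23))])
```

View pics/t6.png

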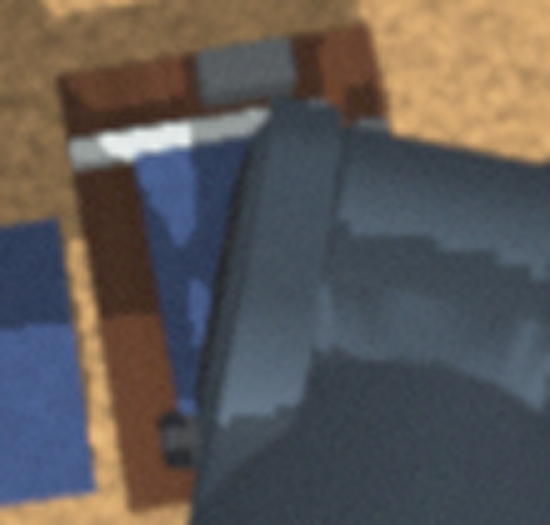

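The book's +x edge now lies against the rail (≈190,145) with no wood between. I'll release: back off, rise and swing clear of the camera's view.

{"api": "servo_tool", "payload": {"steps": [{"offset":[0,0,-0.3],"delta_rot":[0,0,0]},{"offset":[0,0,-0.8],"delta_rot":[0,0,0]},{"offset":[0,0,-1.6],"delta_rot":[0,0,0]},{"offset":[-2,0,-2.5],"delta_rot":[0,0,0]},{"offset":[-5,0,-4],"delta_rot":[0,0,0]},{"offset":[-8,0,-6],"delta_rot":[0,0,0]},{"offset":[-11,0,-9],"delta_rot":[0,0,0]},{"offset":[-13,0,-12],"delta_rot":[0,0,0]},{"offset":[-13,0,-15],"delta_rot":[0,0,0]},{"offset":[-13,0,-17],"delta_rot":[0,0,0]},{"offset":[-13,0,-17],"delta_rot":[0,0,0]}]}}

```text
time_s: 18.25
ee_pos: [0.3478, -0.1419, 0.1762]
orientation: [0.705, -0.053, 0.705, 0.053]
force: [0.0, -0.5, 0.4]
opening: 0.0552
```

```bash
python3 - <<'E'
from h import *
go(-80,-22,.15,90)
t=env.read_camera('top');s=env.read_camera('scene');np.save('pics/t7.npy',t);np.save('pics/s7.npy',s)
b=cv2.resize(t[135:250,200:335],None,fx=4,fy=4,interpolation=cv2.INTER_CUBIC);a=cv2.resize(s[130:245,190:310],None,fx=4,fy=4,interpolation=cv2.INTER_CUBIC)
save('fin',np.hstack([b,a]),.78)
E
```

```text
off cm [ 2.61 -0.07 17.08] rot [-0.0013 -0.0002  0.0002] | now step [-250.8  -21. ] z 0.1762 F [ 0.01 -0.53  0.4 ] t 18.25
```

View pics/fin.png

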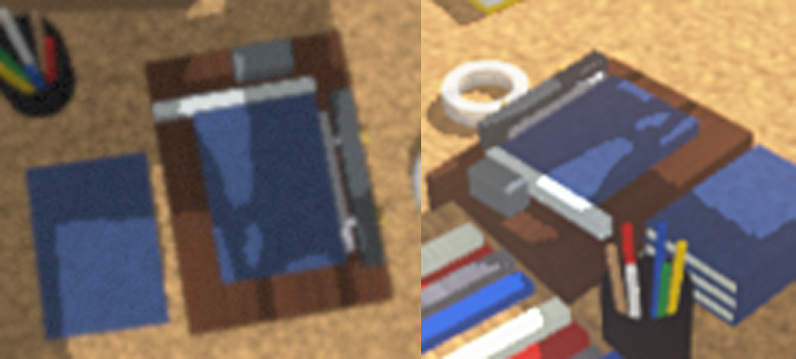

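The last view shows the book flat in the corner: top edge against the rail (≈250,95), right edge against the plate (≈330,180), the lower three and the bystanders in place. I'll check gaps and angles numerically.

```bash
python3 - <<'E'
from meas import *
t=np.load('pics/t7.npy');t0=np.load('pics/top0.npy')
I=t.astype(int);d=I[:,:,2]-I[:,:,0]
m=((d>13)&(I.max(2)<190)).astype(np.uint8);m=cv2.morphologyEx(m,cv2.MORPH_OPEN,np.ones((3,3)))
n,l,s,c=cv2.connectedComponentsWithStats(m)
for px in ((292,195),(232,213)):
    i=l[px[1],px[0]];print(s[i],c[i])
k=l==l[195,292]
def fit(px,z):
    W=w2s(ray("top",px,z));vx,vy,x,y=cv2.fitLine(W.astype(np.float32),cv2.DIST_HUBER,0,.01,.01).ravel();return round(float(np.degrees(np.arctan2(vy,vx))),2),round(float(x),1),round(float(y),1)
L=[[np.flatnonzero(k[r])[0]-.5,r] for r in range(176,220)];Rr=[[np.flatnonzero(k[r])[-1]+.5,r] for r in range(180,210)]
T=[[q,np.flatnonzero(k[:,q])[0]-.5] for q in range(268,298)];B=[[q,np.flatnonzero(k[:,q])[-1]+.5] for q in range(276,306)]
for nm,q in zip("+y -y +x -x".split(),(L,Rr,T,B)):print(nm,fit(q,.062))
# lower stack, compare with start (old: z .064 top; now .048)
k=l==l[213,232]
L=[[np.flatnonzero(k[r])[0]-.5,r] for r in range(192,234)];Rr=[[np.flatnonzero(k[r])[-1]+.5,r] for r in range(192,234)]
for nm,q in zip(("stack +y","stack -y"),(L,Rr)):print(nm,fit(q,.048))
# pixel differences elsewhere
df=cv2.absdiff(cv2.GaussianBlur(t,(5,5),0),cv2.GaussianBlur(t0,(5,5),0)).max(2)
for nm,(x,y) in dict(cup=(209,155),tape=(347,193),sharp=(284,154),stapler=(116,230),eraser=(119,164),notes=(410,237),glue=(402,161)).items(): print(nm,df[y-15:y+15,x-15:x+15].mean().round(1))
# scene: plate gap profile across plate
E
```

```text
[ 262  165   49   60 2237] [285.84532857 194.48234242]
[ 209  185   45   58 2101] [230.58495954 213.59400286]
+y (-0.01, 6.7, 32.1)
-y (-1.0, -2.6, -73.2)
+x (89.12, 81.6, -24.8)
-x (89.88, -67.0, -22.9)
stack +y (-1.12, -6.5, 182.7)
stack -y (-1.56, -23.8, 80.5)
cup 16.3
tape 4.0
sharp 13.3
stapler 2.5
eraser 3.6
notes 35.1
glue 44.2
```

```bash
python3 - <<'E'
from meas import *
def fit(px,z):
    W=w2s(ray("top",px,z));vx,vy,x,y=cv2.fitLine(W.astype(np.float32),cv2.DIST_HUBER,0,.01,.01).ravel();a=np.arctan2(vy,vx);return round(float(np.degrees(a)),2),round(float(y-x*np.tan(a)),2)
for f in('t5','t7'):
    I=cv2.GaussianBlur(np.load(f'pics/{f}.npy'),(0,0),.7).astype(int);d=I[:,:,2]-I[:,:,0]
    L=[]
    for r in range(178,206):
        k=255+np.flatnonzero(d[r,255:300]>5)[0];a,b=d[r,k-1],d[r,k];L.append((k-1+(5-a)/(b-a),r))
    print(f,fit(L,.062))
E
```

```text
t5 (0.31, 32.61)
t7 (0.56, 32.47)
```

The +y edge hasn't shifted since the plate contact (32.6 mm against 32.5 mm), so the book is still on the plate. Handing in.

```bash
python3 -c "
from h import *
print(env.state()['time_s'],env.state()['force']);print(env.close_job())"
```

```text
18.35 [ 1.10620169 -0.37077822  0.55155837]
the job is handed in; nothing more can be done
None
```

The top notebook now lies flat and square in the corner, against both the buffer plate and the side rail. I handed the job in at 18.4 s with the robot touching nothing.

**What I did:** With the open fingers I slid the notebook off the stack onto the step. I pushed until the wrist read about 7 N at the plate; about 2 N of that was sliding friction, so about 5 N pressed on the plate. I then backed off, turned the gripper 90° and nudged the notebook about 20 mm along the plate. At the rail the wrist read about 6.7 N, again about 5 N net. I backed off and lifted clear.

**Last checks:**
- **Squareness:** The yaw moment was near zero at both contacts, so the push was even. The edge fits in the images agree to within about 1°, which is their resolution.
- **Plate contact:** The notebook's outer edge read 32.6 mm just after the plate contact and 32.5 mm at the end, so it did not drift away. A gap well under 1 mm could not be seen in the images.
- **Other notebooks:** The stack's edges matched the start to within a few mm by eye and line fit. I did not check each of the three separately.
- **Bystanders:** They showed no visible movement. The image difference was small at the tape, stapler and erasers. It was larger at the cup, sharpener, notes and glue jar. I put that down to the arm's moved shadow, but did not check it further.

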